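Proof-pull a pressed stem, then hold the loupe over the joint

ROBOT

A 6-joint arm with a two-finger parallel gripper is mounted at the origin on the work surface. World frame = base frame: x ahead of the robot, y to its left, z up, the work surface at z = 0. Lengths are in m, angles in rad, forces in N, time in s.
With the tool pointing down it reaches from about 0.375 to 0.925 m from the base axis. Payload 5.7 kg.
Tool frame: the origin (TCP) lies midway between the tips of the shut fingers; the grasp point (between the pads) lies arm.tcp_to_grasp behind it (arm.tcp_to_grasp is the distance from the TCP to the grasp point, in m); z points along the fingers, y is the line along which they close (so a half turn about z gives the same grasp; the last joint's range is limited). The gripper opens to 85 mm and grips with 20 to 120 N. Pads are 22 mm wide; open, the fingers measure 114 mm over their backs; the gripper's body (76 mm by 85 mm) begins 54 mm behind the grasp point. The pads swing forward as they close: fully open they stand 13 mm farther back than shut.
Start: joints at [-1.423, 0.359, 1.51, -0, 1.272, -0.115], TCP at [0.156, -0.579, 0.231] pointing down, gripper open.
Joint ranges: [-2.97, 2.97], [-1.01, 2.36], [0.21, 2.38], [-0.96, 4.11], [0.2, 2.71], [-2.98, 2.98]. Speed limits (rad/s): [2.39, 2.39, 3.14, 3.14, 3.14, 3.14].

INTERFACE

Orientations are given as a rotation vector (axis times angle).
In Python, from station import monitor, read_camera, camera_model, arm gives the robot as it stands.
- The arm moves only by the tool carry_out, never from a script. Its argument "motion" is a list of rows, each a list of 7 numbers: the shift along the tool's x, y, z in units of 200 mm (1.0 is 200 mm), then the turn, a rotation vector about the tool's x, y, z in units of 120 degrees (1.0 is 120 degrees), then the closure, from -1 (fully open) to 1 (shut). In form: [[tx, ty, tz, ax, ay, az, jaw], ...]. A call has 1 to 5 rows; each row is the pose to reach, as a shift and turn from the pose commanded when the call began, along the tool's axes at that moment; what a row does not reach only later rows make up. A row lasts 1/10 s, in which the tool goes at most 50 mm and 8.59 degrees, less where a joint would pass 70% of its speed; a pose out of reach is approached as far as the arm can. A call with a number of a shift or a turn outside -1 to 1 is refused whole. A call with a gripper value outside its range is refused whole. The fingers move at their own pace and stop on an object; the grip force is fixed at half the most. Time passes only in rows, so rows that repeat a pose let the fingers close. It gives the time, the measured TCP pose, the force, the opening and the grip force at its end, in the units of the state.
- monitor.read_state(): the state, without advancing time (a new reading comes with each control period).
- read_camera(name): name is "scene" or "top" or "wrist"; returns (picture, depth): 420x560x3 uint8, blue, green, red; 420x560 float32, m along the optical axis (not along the pixel's ray), 0 where there is no reading.
- camera_model(name): a dict with "mtx" (3x3 intrinsics, pixels), "eye" and "orientation" of the camera in the world. Camera axes: x right, y down, z forward; pixel columns grow to the right and rows downward; lengths in m; the calibration is good to about 2 mm. A picture is of the moment at which its call begins: read the wrist's pose just before it. camera_model takes no time and is no camera call; for the wrist camera it gives the pose at the moment of the call.
- arm.finish_job(): hands the job in; it is judged then, once.
The state is a dict: "time_s": time; "q": joint angles; "dq": joint speeds; "tau": joint torques, N m; "tool_pos": TCP position; "orientation": TCP orientation; "wrist_force": force on the tool from outside, world axes, zero at the start; "wrist_torque": the same for the moment, N m; "finger_gap": finger opening in m; "finger_force": force on a finger pad.
Only numpy, scipy, OpenCV 4.12 (cv2) and the standard library are available. Lean on these libraries where they do the work, as an engineer would, in place of code of your own. Each camera call takes 0.05 s, during which the arm holds its last target. There are 200 camera calls.

TASK

Proof-test the steel stem pressed into the black cap on the pull rig: draw the spring gauge out by its black grip until the barrel's front lip stands at the red band on the rod, hold it there for a full second without pulling past the band, then ease it back home without letting it snap, and let go. Then pick up the loupe by its handle and hold it over the rig, level and still, with the lens centred above the spot where the stem enters the cap and at the focal height shown by the red scriber tip of the height gauge. Finish while you are still holding the loupe there, held by the gripper alone, and leave the height gauge's setting and the other things on the bench as they are.

Things in the scene. Friction and masses are not known exactly. Their poses are not given: they have to be found in the camera images.
- rig: Pull-test rig, fixed: aluminium base plate 100 (x) x 330 (y) x 12 mm. Origin on the bench under the pull line, which runs along y at 45 mm height: U-shaped nest (56 mm wide, top at 52 mm, y -137 to -92) with the black cap, steel stem, pin chuck, graduated rod, spring gauge, which is pulled towards +y. A grey bush block (52 mm wide, top at 65 mm, y +33 to +73) guides the barrel.
- stem_joint (a point): The spot where the steel stem enters the black cap, on the pull line (rig frame 0, -100, 45 mm). It does not move.
- band_mid (a point): Middle of the red proof band on the rod, 10 mm long (rig frame 0, +10, 45 mm), on the pull line. At the start it is seen through the clear front of the barrel.
- gauge (a joint): How far the spring gauge's barrel is drawn out, m: 0 at home, grows towards +y of the rig, stop at 0.060. A spring pulls it home: about 1 N at 0, 11 N at 0.040. Barrel lip at the near edge, middle and far edge of the red band: 0.035, 0.040, 0.045.
- gauge_lip (a point): Centre of the barrel's front lip (blue ring, 25 mm dia.); moves with the barrel. The barrel is 23 mm dia., clear in front and blue behind.
- gauge_grip (a point): Middle of the gauge's black knurled grip, on the pull line, 45 mm above the bench: cylinder 26 mm dia., 44 mm long along the rig's y, with a 34 mm dia. end flange on its +y end, 22 mm from this point; a steel collar begins 30 mm from it on the -y side. Nothing but the base plate (top at 12 mm) is below it. Moves with the barrel.
- loupe: Hand loupe (LED reading lens) lying flat on the bench, 100 to 160 g. Origin at the lens centre on the underside; x points away from the handle, z up is the lens axis. White rim 80 mm outer dia., 16 mm thick; black handle along -x, 24 mm wide (y), 20 mm thick, from x -53 to -154 mm, its underside flush with the rim's.
- loupe_lens (a point): Centre of the lens, mid-thickness: 8 mm above the loupe's underside at its origin. This is the point to bring to the focal height.
- loupe_handle (a point): Good grip point on the loupe's handle near the balance: loupe frame (-78, 0, 10) mm.
- height_gauge: Height gauge standing just beyond the rig's cap end, on its far side (fixed, do not touch): base 100 x 64 mm, column up to 342 mm high. Origin on the bench; column at its x +20 mm; its scriber points to its -x, towards the rig.
- height_slide (a joint): Setting of the height gauge's slide, m: the scriber tip is 0.100 + this value above the bench. Clamped; leave it.
- scriber_tip (a point): Tip of the scriber (red, 5 mm wide, 3 mm thick). Its height above the bench is the focal height for the lens mid-plane. It stands at least 80 mm to the side of the stem joint, so the loupe's rim (40 mm radius) clears it.
- nest: Bystander: aluminium vial block 50 x 130 x 30 mm, origin under its centre.
- vial_a: Bystander: small glass vial with black cap, 16 mm dia., 68 mm tall, standing in the vial block.
- vial_b: Bystander: second such vial in the block.
- calliper: Bystander: digital calliper 210 mm long lying along its y, 12 mm thick, with jaws to its -x; origin under its beam's middle.
- marker: Bystander: blue and white marker pen 130 mm long, 13 mm dia., lying along its y.
- cleaner: Bystander: white bottle 54 mm dia., 130 mm tall, standing; origin under its centre.
- reject_cup: Bystander: red cup 70 mm dia., 60 mm tall; origin under its centre.
Mind the look-alikes: they are no part of the job. There is more than one size of the loupe; the job needs the smaller.

How it is judged:
On the way, in this order (a step that is already met when the one before it is completed fails the run):
1. the gauge is drawn out to the red band (34 to 46 mm) and held there (value of joint gauge between 0.034 and 0.046 m), for 0.9 s.
2. the gauge is home again (within 4 mm) and let go (value of joint gauge below 0.004 m and contact force between the fingers and rig below 0.1 N), for 0.2 s.
3. the loupe is lifted in the gripper (height (world z) of loupe_lens above 0.04 m and contact force between the fingers and loupe above 1 N), for 0.2 s.
At the end, for the whole second after the job is handed in: The gripper holds the loupe, which touches neither rig nor height gauge; the lens centre is within 12 mm (horizontally) of being above the stem joint and within 8 mm of the scriber tip's height, tilted less than 7 degrees and still, and the spring gauge is home (within 4 mm) (horizontal distance between loupe_lens and stem_joint below 0.012 m and z of loupe_lens in the frame of scriber_tip between -0.008 and 0.008 m and angle between loupe's own z axis and vertical below 0.12 rad and linear speed of loupe below 0.02 m/s and angular speed of loupe below 0.15 rad/s and contact force between the fingers and loupe above 1 N and contact force between loupe and rig below 0.05 N and contact force between loupe and height_gauge below 0.05 N and value of joint gauge below 0.004 m); the arm keeps its last pose, push and grip.
It fails at once if the gauge is pulled past the red band (more than 50 mm) (value of joint gauge above 0.05 m).
It fails at once if the gauge snaps back (faster than 0.3 m/s) (velocity of joint gauge below -0.3 m/s).
It fails at once if the height gauge's setting is changed by more than 3 mm (distance of scriber_tip from where it was at the start of the episode above 0.003 m).
It fails at once if another thing on the bench is displaced by more than 20 mm (distance of any of nest, vial_a, vial_b, calliper, marker, cleaner, reject_cup from where it was at the start of the episode above 0.02 m).
It also fails if it takes over 58 s, if anything falls off the work surface, if the arm or the gripper's body presses on something with over 40 N, if the wrist force passes 120 N, or if a joint passes its speed limit or range.

## Working session

There is one attempt and no reset: what is moved stays moved. The work goes in short steps, Python scripts to look and compute and a tool call to move; the robot and the scene stay as the last step left them, time stands still between calls to the robot, and variables do not carry over. Pictures are saved under pics/ and viewed, at most 10 in all, crops included, and the job is handed in when it is done.

Besides the shell and the picture viewer there is one more tool, called after "Emit:" as name(argument=value, ...), one argument or row to a line, values as JSON. carry_out: Moves the arm, as the interface text tells. Shifts and turns lie within -1 to 1; 1 stands for 200 mm of shift or 120 degrees of turn. Its arguments: {"type":"object","properties":{"motion":{"type":"array"}},"required":["motion"]}

```bash
mkdir -p pics; cat > h.py <<'E'
import numpy as np,cv2
from scipy.spatial.transform import Rotation as R
from station import monitor,read_camera,camera_model,arm
def rot(o):
    o=np.array(o,float)
    return o if o.shape==(3,3) else (R.from_rotvec(o).as_matrix() if o.size==3 else R.from_quat(o).as_matrix())
def ray(m,u,v):
    d=rot(m["orientation"])@np.linalg.inv(np.array(m["mtx"]))@np.array([u,v,1.]); return np.array(m["eye"]),d
def onz(m,u,v,z):
    e,d=ray(m,u,v); return e+d*(z-e[2])/d[2]
def pt(m,D,u,v):
    e,d=ray(m,u,v); return e+d*D[int(v),int(u)]
E
python3 - <<'E'
from h import *
print(monitor.read_state(),arm.tcp_to_grasp)
for n in("top","scene"):
    p,d=read_camera(n);m=camera_model(n);print(n,m)
    np.savez(f"{n}.npz",p=p,d=d);cv2.imwrite(f"pics/{n}.png",cv2.resize(p,(800,600)))
E
```

```text
{'time_s': 0.0, 'q': array([-1.42312019e+00,  3.59496178e-01,  1.51148459e+00,  6.42299745e-06,
        1.27248989e+00, -1.15085768e-01]), 'dq': array([-0.0002284 ,  0.00035574,  0.00131387, -0.00126182, -0.00075449,
        0.00127999]), 'tau': array([ 2.20140624e-03, -5.27620876e+01, -2.78625315e+01,  1.89982316e-04,
        1.28465929e-02, -1.18577412e-05]), 'tool_pos': array([ 0.15574767, -0.57870187,  0.230439  ]), 'orientation': array([-3.11265691e+00, -4.11310107e-01,  3.84054576e-05]), 'wrist_force': array([-0.828185  ,  0.14735   , -0.16402109]), 'wrist_torque': array([-0.00398748,  0.05303041, -0.01714308]), 'finger_force': 0.0, 'finger_gap': 0.08545827551855567} 0.0187
top {'mtx': array([[424.85723074,   0.        , 281.38518839],
       [  0.        , 424.85723074, 210.42688646],
       [  0.        ,   0.        ,   1.        ]]), 'eye': array([0.35822914, 0.07024033, 1.45088149]), 'orientation': array([-2.13555636,  2.17342435, -0.16688682])}
scene {'mtx': array([[421.93691948,   0.        , 280.53715579],
       [  0.        , 421.93691948, 209.23053264],
       [  0.        ,   0.        ,   1.        ]]), 'eye': array([1.34469885, 0.33414469, 0.7267833 ]), 'orientation': array([-1.3996859 , -1.97196475,  0.98986689])}
```

View pics/top.png

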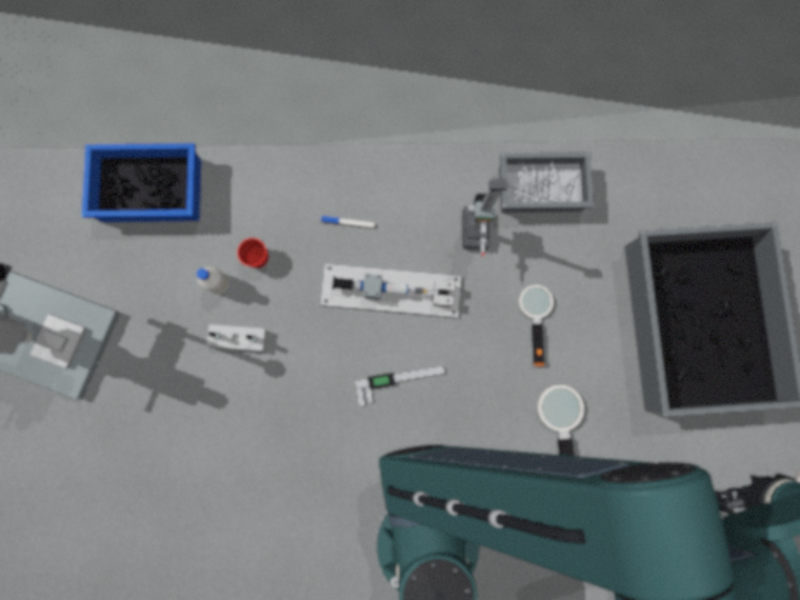

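View pics/scene.png

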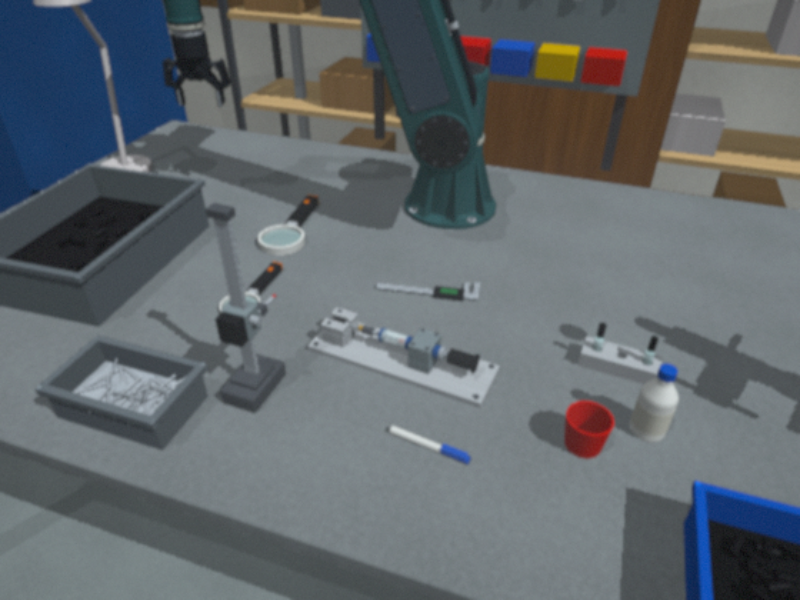

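Top (800×600 px): rig spans (322–460, 265–315), with its black grip at (343,284) and its cap end at (443,295). The height gauge is at (480,228), with its red scriber tip near (483,253). There are two loupes: A has its lens at (536,301) and handle running to (538,366), B has its lens at (561,408). A's rim looks smaller, so it fits; the crop and size check come next.

```bash
cat > m1.py <<'E'
from h import *
T=np.load("top.npz");p,d=T["p"],T["d"];m=camera_model("top")
hsv=cv2.cvtColor(p,cv2.COLOR_BGR2HSV)
def blobs(mask,box,n):
    x0,y0,x1,y1=[int(b*.7) for b in box];M=np.zeros_like(mask);M[y0:y1,x0:x1]=mask[y0:y1,x0:x1]
    cs,_=cv2.findContours(M,cv2.RETR_EXTERNAL,cv2.CHAIN_APPROX_NONE)
    return sorted(cs,key=cv2.contourArea)[::-1][:n]
V=hsv[...,2];S=hsv[...,1]
def rep(name,c,z):
    (u,v),wh,a=cv2.minAreaRect(c);q=np.array([onz(m,*x,z) for x in cv2.boxPoints(((u,v),wh,a))])
    print(name,(round(u,1),round(v,1)),"world",onz(m,u,v,z).round(4),"sides",np.linalg.norm(q[1]-q[0]).round(3),np.linalg.norm(q[2]-q[1]).round(3),"dirs",np.degrees(np.arctan2(*(q[1]-q[0])[1::-1])).round(1),np.degrees(np.arctan2(*(q[2]-q[1])[1::-1])).round(1),"depthpt",pt(m,d,u,v).round(4))
w=((V>165)&(S<60)).astype(np.uint8)
for nm,b in(("rimA",(510,275,565,325)),("rimB",(530,375,592,436))):
    for c in blobs(w,b,1):
        rep(nm,c,.016);(u,v),r=cv2.minEnclosingCircle(c);print(u,v,"dia",2*r*(m["eye"][2]-.016)/m["mtx"][0][0])
k=(V<60).astype(np.uint8)
for nm,b,z in(("handleA",(525,315,552,372),.02),("grip",(325,270,357,300),.05)):
    for c in blobs(k,b,1):rep(nm,c,z)
for c in blobs(cv2.morphologyEx(((V>140)&(S<60)).astype(np.uint8),cv2.MORPH_CLOSE,np.ones((9,9))),(312,255,472,325),1):rep("plate",c,.012)
red=(((hsv[...,0]<8)|(hsv[...,0]>172))&(S>90)&(V>70)).astype(np.uint8)
for c in blobs(red,(465,235,500,270),2):rep("scriber",c,.15)
S2=np.load("scene.npz");p2,d2=S2["p"],S2["d"];m2=camera_model("scene");h2=cv2.cvtColor(p2,cv2.COLOR_BGR2HSV)
r2=(((h2[...,0]<8)|(h2[...,0]>172))&(h2[...,1]>90)&(h2[...,2]>70)).astype(np.uint8)
for c in blobs(r2,(250,285,290,310),2):
    (u,v),_,_=cv2.minAreaRect(c);print("scene scriber",u,v,c[:,0].min(0),c[:,0].max(0),pt(m2,d2,u,v))
a=cv2.resize(p[175:320,215:420],(800,566),interpolation=cv2.INTER_CUBIC);cv2.imwrite("pics/c1.png",a)
E
python3 m1.py
```

```text
rimA (374.8, 210.3) world [ 0.557  -0.2707  0.016 ] sides 0.082 0.082 dirs -46.5 -137.3 depthpt [ 0.5575 -0.2716  0.0123]
374.5 211.88461303710938 dia 0.09018559720625471
rimB (392.0, 284.9) world [ 0.3043 -0.316   0.016 ] sides 0.107 0.108 dirs -44.1 -133.3 depthpt [ 0.3044 -0.3149  0.0201]
392.1372985839844 286.59326171875 dia 0.12207883206123253
handleA (376.0, 236.0) world [ 0.4685 -0.2696  0.02  ] sides 0.02 0.054 dirs -91.0 177.1 depthpt [ 0.4688 -0.2705  0.0161]
grip (240.0, 198.5) world [0.5994 0.1867 0.05  ] sides 0.04 0.017 dirs -90.9 179.6 depthpt [0.5984 0.1862 0.056 ]
plate (273.5, 202.0) world [0.5919 0.0752 0.012 ] sides 0.384 0.167 dirs -90.9 178.0 depthpt [0.5847 0.075  0.0566]
scene scriber 192.0 207.0 [192 207] [192 207] [ 0.64771124 -0.13049417  0.13082487]
```

View pics/c1.png

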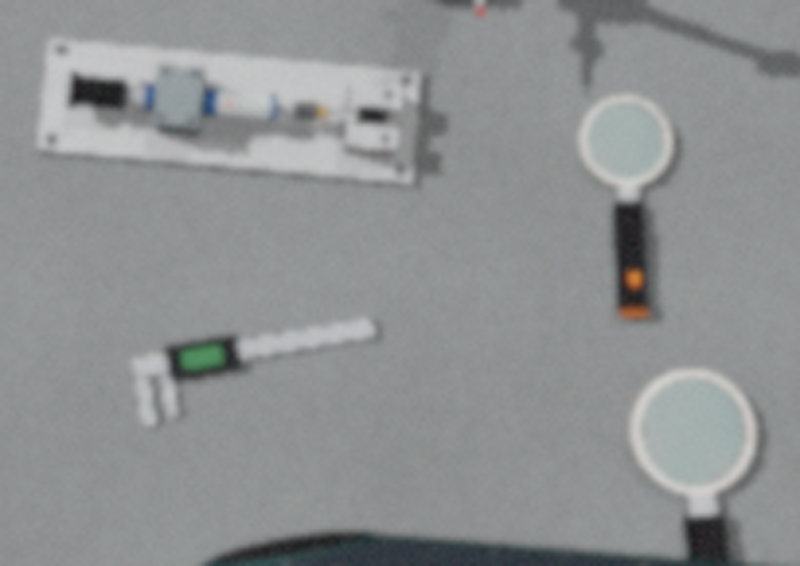

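The crop confirms it: A's rim measures 82 mm, which matches the 80 mm given, and B's measures 107 mm. Loupe A is the one to use, with its lens at crop (627,140) and handle (632,200–318). Next I'll get the rig axes and the scriber position.

```bash
python3 - <<'E'
from h import *
m=camera_model("top");T=np.load("top.npz");d=T["d"]
n=lambda x,y:(x/3.902+215-.37,y/3.902+175-.37)
c=[onz(m,*n(*q),.012) for q in((50,40),(420,70),(415,183),(40,152))]
ang=lambda v:np.degrees(np.arctan2(v[1],v[0])).round(2)
print(np.round(c,4)); print("y axis",ang(c[0]-c[1]),ang(c[3]-c[2]),"x axis",ang(c[0]-c[3])-0,ang(c[1]-c[2]),"len",[np.linalg.norm(c[i]-c[(i+1)%4]).round(3) for i in range(4)],"centre",np.mean(c,0))
for k,q,z in(("grip",(97,92),.05),("bush",(180,98),.065),("lip",(276,105),.045),("rod/stem entr",(360,115),.045),("cap",(374,114),.052)):
    print(k,onz(m,*n(*q),z).round(4),pt(m,d,*n(*q)).round(4))
m2=camera_model("scene")
e1,a=ray(m,*n(480,11));e2,b=ray(m2,192,207)
s=np.linalg.lstsq(np.c_[a,-b],e2-e1,rcond=None)[0];print("tri scriber",e1+a*s[0],e2+b*s[1])
E
```

```text
[[ 0.6543  0.2328  0.012 ]
 [ 0.6221 -0.0933  0.012 ]
 [ 0.5218 -0.0858  0.012 ]
 [ 0.5546  0.2416  0.012 ]]
y axis 84.36 84.27 x axis -5.04 -4.33 len [np.float64(0.328), np.float64(0.101), np.float64(0.329), np.float64(0.1)] centre [0.58819159 0.07384263 0.012     ]
grip [0.6005 0.1884 0.05  ] [0.599  0.1877 0.0584]
bush [0.5916 0.117  0.065 ] [0.5922 0.1171 0.0614]
lip [0.5875 0.0353 0.045 ] [0.5847 0.0357 0.0619]
rod/stem entr [ 0.5776 -0.0367  0.045 ] [ 0.5774 -0.0366  0.0461]
cap [ 0.5772 -0.0482  0.052 ] [ 0.5784 -0.0489  0.0439]
tri scriber [ 0.64822783 -0.13026818  0.13125429] [ 0.64818672 -0.1301772   0.13123143]
```

Emit:
carry_out(
  motion=[
    [0.88,-0.88,0,0,0,-0.36,-1],
    [0.88,-0.88,0,0,0,-0.36,-1],
    [0.88,-0.88,0,0,0,-0.36,-1],
    [0.88,-0.88,0,0,0,-0.36,-1],
    [0.88,-0.88,0,0,0,-0.36,-1],
  ],
)

```text
time_s: 0.6
tool_pos: [0.2805, -0.3616, 0.231]
orientation: [-2.742, -1.531, -0.0]
wrist_force: [0.7, 0.2, -0.4]
finger_gap: 0.0853
finger_force: 0.0
```

```bash
cat > go.py <<'E'
from h import *
import sys
# usage: go.py x y z yaw_of_tool_y_deg : prints shift/turn units from current pose to tool-down target
x,y,z,a=map(float,sys.argv[1:5]);s=monitor.read_state()
M=rot(s["orientation"]);a=np.radians(a);ty=np.array([np.cos(a),np.sin(a),0]);tz=np.array([0,0,-1.])
G=np.c_[np.cross(ty,tz),ty,tz]
print("shift",(M.T@(np.array([x,y,z])-s["tool_pos"])/.2).round(3),"turn",(R.from_matrix(M.T@G).as_rotvec()/np.radians(120)).round(3))
print("t",round(s["time_s"],2),"pos",s["tool_pos"].round(4),"yaw",np.degrees(np.arctan2(M[1,1],M[0,1])).round(2),"F",s["wrist_force"].round(1),"gap",round(s["finger_gap"],4),"ff",round(s["finger_force"],1))
E
python3 go.py .598 .186 .2 -5.2
```

```text
shift [ 3.163 -0.085  0.157] turn [-0.   -0.   -0.22]
t 0.6 pos [ 0.2805 -0.3616  0.231 ] yaw -31.65 F [ 0.7  0.2 -0.4] gap 0.0853 ff 0.0
```

Emit:
carry_out(
  motion=[
    [1,-0.03,0.05,0,0,-0.22,-1],
    [1,-0.03,0.05,0,0,-0.22,-1],
    [1,-0.03,0.05,0,0,-0.22,-1],
    [1,-0.03,0.05,0,0,-0.22,-1],
  ],
)

```text
time_s: 1.0
tool_pos: [0.3812, -0.1892, 0.2212]
orientation: [2.322, 2.116, 0.0]
wrist_force: [0.9, -0.1, 0.6]
finger_gap: 0.0854
finger_force: 0.0
```

```bash
python3 go.py .598 .186 .2 -5.2
```

```text
shift [1.969 0.905 0.106] turn [ 0.    -0.    -0.001]
t 1.0 pos [ 0.3812 -0.1892  0.2212] yaw -5.34 F [ 0.9 -0.1  0.6] gap 0.0854 ff 0.0
```

Emit:
carry_out(
  motion=[
    [1,0.45,0.05,0,0,0,-1],
    [1,0.45,0.05,0,0,0,-1],
    [1,0.45,0.05,0,0,0,-1],
    [1,0.45,0.05,0,0,0,-1],
    [1,0.45,0.05,0,0,0,-1],
  ],
)

```text
time_s: 1.5
tool_pos: [0.4912, 0.0029, 0.211]
orientation: [-2.323, -2.114, -0.002]
wrist_force: [-0.1, -0.4, 0.0]
finger_gap: 0.085
finger_force: 0.0
```

Emit:
carry_out(
  motion=[
    [0.97,0.455,0.05,0,0,0,-1],
    [0.97,0.455,0.05,0,0,0,-1],
    [0.97,0.455,0.05,0,0,0,-1],
    [0.97,0.455,0.05,0,0,0,-1],
    [0.97,0.455,0.05,0,0,0,-1],
  ],
)

```text
time_s: 2.0
tool_pos: [0.601, 0.1877, 0.2006]
orientation: [-2.323, -2.114, -0.003]
wrist_force: [0.5, -1.4, 0.9]
finger_gap: 0.0856
finger_force: 0.0
```

```bash
python3 go.py .598 .186 .2 -5.2; python3 - <<'E'
from h import *
m=camera_model("wrist");p,d=read_camera("wrist");print(m)
np.savez("w1.npz",p=p,d=d,e=m["eye"],o=rot(m["orientation"]),k=m["mtx"]);cv2.imwrite("pics/w1.png",cv2.resize(p,(800,600)))
E
```

```text
shift [-0.01  -0.014  0.003] turn [ 0.    -0.001 -0.002]
t 2.0 pos [0.601  0.1877 0.2006] yaw -5.4 F [ 0.5 -1.4  0.9] gap 0.0856 ff 0.0
{'mtx': array([[369.6360264 ,   0.        , 278.1972585 ],
       [  0.        , 369.6360264 , 214.60321562],
       [  0.        ,   0.        ,   1.        ]]), 'eye': array([0.60768651, 0.26380845, 0.34335143]), 'orientation': array([ 2.83446522, -0.13285153, -0.01862737])}
```

View pics/w1.png

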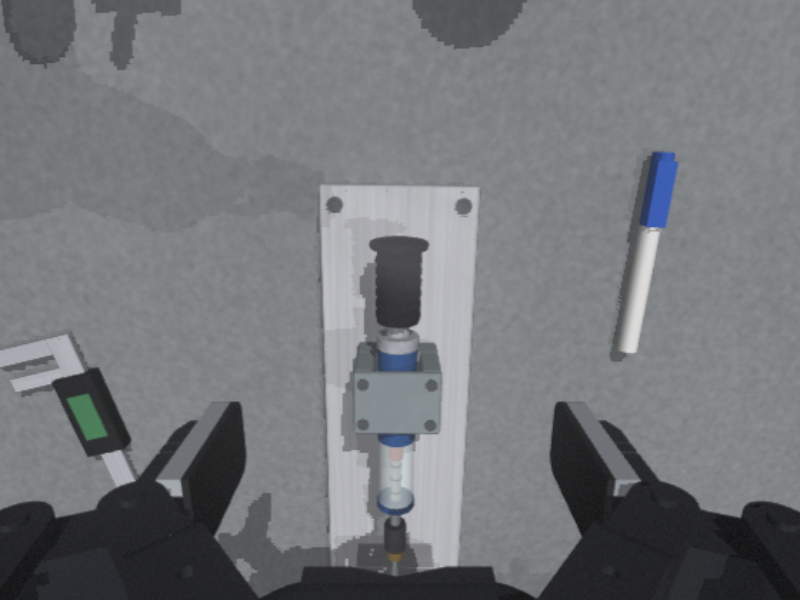

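The wrist view shows the grip body at (398, 250–327), its flange at row 243, the bush at (397,403) and the lip ring near (395,502). The gripper is aligned with the pull line.

```bash
python3 - <<'E'
from h import *
W=np.load("w1.npz");m=dict(eye=W["e"],orientation=W["o"],mtx=W["k"]);d=W["d"]
for n,u,v,z in(("flange top near edge",399,250,.06),("grip neg end",398,325,.058),("grip mid",398,288,.058),("bush far l",356,374,.065),("bush r",438,374,.065),("hole1",335,205,.012),("hole2",463,206,.012),("plate L low",332,520,.012),("plate L up",321,190,.012),("lip",395,502,.045)):
    print(n,onz(m,u*.7,v*.7,z).round(4),pt(m,d,u*.7,v*.7).round(4))
T=np.load("top.npz");mt=camera_model("top");e1,a=ray(mt,240,198.5);e2,b=ray(m,398*.7,288*.7)
s=np.linalg.lstsq(np.c_[a,-b],e2-e1,rcond=None)[0];print("tri grip top",e1+a*s[0],e2+b*s[1])
E
```

```text
flange top near edge [0.6036 0.2072 0.06  ] [0.6036 0.2076 0.0617]
grip neg end [0.599  0.1635 0.058 ] [0.5989 0.1632 0.0571]
grip mid [0.601  0.1854 0.058 ] [0.601  0.1857 0.0592]
bush far l [0.5723 0.1385 0.065 ] [0.5722 0.138  0.0639]
bush r [0.6193 0.1341 0.065 ] [0.6194 0.1333 0.0634]
hole1 [0.566  0.2296 0.012 ] [0.5663 0.2298 0.0145]
hole2 [0.645  0.2215 0.012 ] [0.645  0.2216 0.0123]
plate L low [ 0.5336 -0.0029  0.012 ] [ 0.5336 -0.0031  0.0119]
plate L up [0.5586 0.2394 0.012 ] [0.5588 0.2395 0.0131]
lip [0.5849 0.034  0.045 ] [0.5859 0.044  0.058 ]
tri grip top [0.59845584 0.18622945 0.05571965] [0.60095638 0.18486281 0.05603659]
```

Emit:
carry_out(
  motion=[
    [-0.005,-0.002,0.25,0,0,0.002,-1],
    [-0.005,-0.002,0.5,0,0,0.002,-1],
    [-0.005,-0.002,0.7,0,0,0.002,-1],
    [-0.005,-0.002,0.82,0,0,0.002,-1],
    [-0.005,-0.002,0.888,0,0,0.002,-1],
  ],
)

```text
time_s: 2.55
tool_pos: [0.596, 0.181, 0.0211]
orientation: [-2.33, -2.104, 0.007]
wrist_force: [-0.4, -0.3, 0.7]
finger_gap: 0.0854
finger_force: 0.0
```

Emit:
carry_out(
  motion=[
    [0,0,0,0,0,0,0.2],
    [0,0,0,0,0,0,1],
    [0,0,0,0,0,0,1],
    [0,0,0,0,0,0,1],
    [0,0,0,0,0,0,1],
  ],
)

```text
time_s: 3.05
tool_pos: [0.601, 0.1827, 0.0258]
orientation: [2.329, 2.104, 0.007]
wrist_force: [1.0, -0.3, 4.6]
finger_gap: 0.0245
finger_force: 58.6
```

```bash
python3 go.py .6003 .186 .023 -5.6
```

```text
shift [ 0.016 -0.005  0.014] turn [ 0.002 -0.001 -0.002]
t 3.05 pos [0.601  0.1827 0.0258] yaw -5.81 F [ 1.  -0.3  4.6] gap 0.0245 ff 58.6
```

Emit:
carry_out(
  motion=[
    [0.025,0,0,0,0,0,1],
    [0.05,0,0,0,0,0,1],
    [0.08,0,0,0,0,0,1],
    [0.11,0,0,0,0,0,1],
    [0.14,0,0,0,0,0,1],
  ],
)

```text
time_s: 3.55
tool_pos: [0.6038, 0.2093, 0.0257]
orientation: [2.328, 2.104, 0.004]
wrist_force: [2.4, -9.1, 7.9]
finger_gap: 0.0242
finger_force: 58.9
```

Emit:
carry_out(
  motion=[
    [0.02,0,0,0,0,0,1],
    [0.04,0,0,0,0,0,1],
    [0.05,0,0,0,0,0,1],
  ],
)

```text
time_s: 3.85
tool_pos: [0.6048, 0.2186, 0.0257]
orientation: [2.327, 2.104, 0.002]
wrist_force: [2.7, -11.2, 8.5]
finger_gap: 0.0245
finger_force: 58.9
```

```bash
python3 go.py .6048 .2233 .0258 -5.6; python3 - <<'E'
from h import *
m=camera_model("wrist");p,d=read_camera("wrist");cv2.imwrite("pics/w2.png",cv2.resize(p[250:,180:380],(800,600)))
np.savez("w2.npz",p=p,d=d,e=m["eye"],o=rot(m["orientation"]),k=m["mtx"])
E
```

```text
shift [ 0.023 -0.002 -0.001] turn [ 0.002  0.001 -0.001]
t 3.85 pos [0.6048 0.2186 0.0257] yaw -5.77 F [  2.7 -11.2   8.5] gap 0.0245 ff 58.9
```

View pics/w2.png

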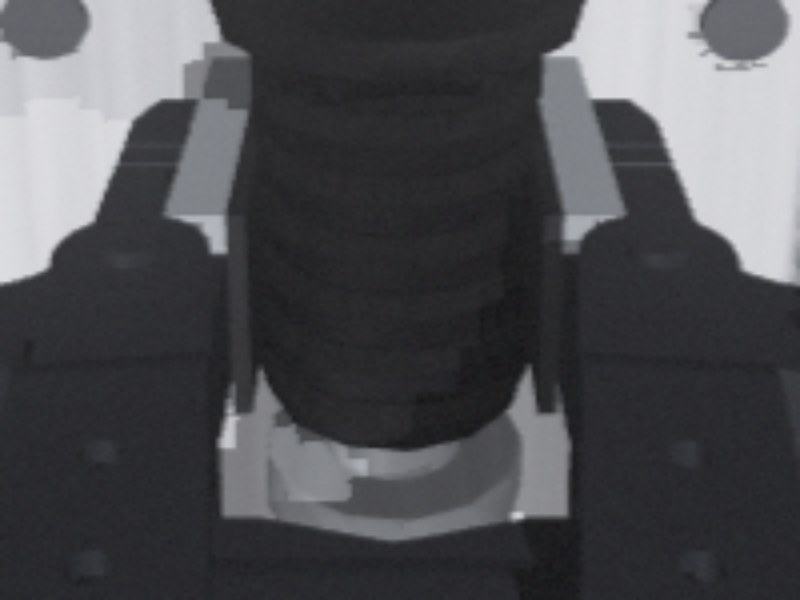

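The pads sit squarely on the grip between the flange (top) and the collar (bottom). TCP travel is about 36 mm and the force about 11 N. I'll pull 2 mm more and hold there.

Emit:
carry_out(
  motion=[
    [0.01,0,0,0,0,0,1],
    [0.01,0,0,0,0,0,1],
    [0.01,0,0,0,0,0,1],
    [0.01,0,0,0,0,0,1],
    [0.01,0,0,0,0,0,1],
  ],
)

```text
time_s: 4.4
tool_pos: [0.605, 0.2201, 0.0257]
orientation: [2.327, 2.103, 0.002]
wrist_force: [2.7, -9.8, 7.0]
finger_gap: 0.0238
finger_force: 58.9
```

```bash
python3 go.py .6048 .2233 .0258 -5.6; python3 - <<'E'
from h import *
p,d=read_camera("scene");cv2.imwrite("pics/s2.png",cv2.resize(p[210:280,210:350],(800,400),interpolation=cv2.INTER_CUBIC))
E
```

```text
shift [ 0.016 -0.003 -0.001] turn [ 0.002  0.001 -0.001]
t 4.4 pos [0.605  0.2201 0.0257] yaw -5.78 F [ 2.7 -9.8  7. ] gap 0.0238 ff 58.9
```

View pics/s2.png

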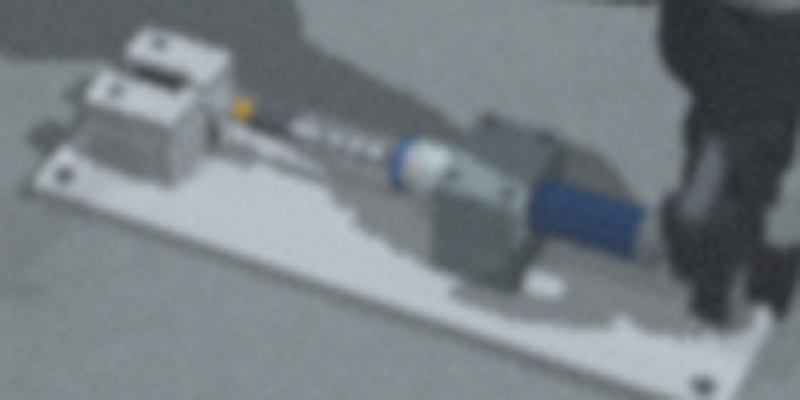

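```bash
python3 - <<'E'
from h import *
m=camera_model("scene");O=np.array([.5887,.0637,.045]);D=np.array([.0976,.9952,0])
def ly(m,u,v):
    e,r=ray(m,u,v);s=np.linalg.lstsq(np.c_[D,-r],e-O,rcond=None)[0];return (s[0]*1e3).round(1),(np.linalg.norm(O+D*s[0]-e-r*s[1])*1e3).round(1)
f=lambda x,y:(x*.175+210-.4,y*.175+210-.4)
for n,x,y in(("lip ring mid",402,163),("ring left edge",394,160),("red",412,165),("bush nearlow corner",530,205),("chuck",265,117),("blue end",640,230)):print(n,ly(m,*f(x,y)))
S=np.load("scene.npz")["p"]
p,_=read_camera("scene")
for I in(S,p):
    h=cv2.cvtColor(I,cv2.COLOR_BGR2HSV);k=((h[...,0]>100)&(h[...,0]<130)&(h[...,1]>110)).astype(np.uint8);k[:225]=0;k[275:]=0;k[:,:240]=0;k[:,340:]=0
    n,_,st,c=cv2.connectedComponentsWithStats(k)
    for i in range(1,n):
        if st[i,4]>3:print(st[i],c[i],ly(m,*c[i]))
print(monitor.read_state()["time_s"])
E
```

```text
lip ring mid (np.float64(8.1), np.float64(1.0))
ring left edge (np.float64(4.2), np.float64(0.7))
red (np.float64(12.7), np.float64(0.5))
bush nearlow corner (np.float64(68.7), np.float64(2.3))
chuck (np.float64(-59.6), np.float64(1.0))
blue end (np.float64(117.5), np.float64(1.1))
[285 236   3   4   8] [285.875 237.25 ] (np.float64(22.3), np.float64(5.3))
[303 242   5   7  21] [304.47619048 244.80952381] (np.float64(73.3), np.float64(0.8))
[304 242  18  11 115] [312.23478261 247.13913043] (np.float64(93.5), np.float64(0.8))
4.5
```

The lip sits at rig y ≈ +8 mm by ray casting, so gauge ≈ 38 mm, which agrees with the TCP travel. I'll add 1.5 mm and hold.

Emit:
carry_out(
  motion=[
    [0.008,0,0,0,0,0,1],
    [0.008,0,0,0,0,0,1],
    [0.008,0,0,0,0,0,1],
    [0.008,0,0,0,0,0,1],
    [0.008,0,0,0,0,0,1],
  ],
)

```text
time_s: 5.0
tool_pos: [0.6052, 0.2216, 0.0257]
orientation: [2.327, 2.103, 0.002]
wrist_force: [3.1, -10.8, 7.7]
finger_gap: 0.0242
finger_force: 58.9
```

Emit:
carry_out(
  motion=[
    [0,0,0,0,0,0,1],
    [0,0,0,0,0,0,1],
    [0,0,0,0,0,0,1],
    [0,0,0,0,0,0,1],
    [0,0,0,0,0,0,1],
  ],
)

```text
time_s: 5.5
tool_pos: [0.6051, 0.2216, 0.0257]
orientation: [2.327, 2.103, 0.002]
wrist_force: [1.8, -10.1, 7.4]
finger_gap: 0.0247
finger_force: 58.9
```

Emit:
carry_out(
  motion=[
    [0,0,0,0,0,0,1],
    [0,0,0,0,0,0,1],
    [0,0,0,0,0,0,1],
    [-0.01,0,0,0,0,0,1],
    [-0.03,0,0,0,0,0,1],
  ],
)

```text
time_s: 6.0
tool_pos: [0.6046, 0.2161, 0.0257]
orientation: [2.327, 2.104, 0.003]
wrist_force: [3.0, -8.1, 7.8]
finger_gap: 0.0243
finger_force: 58.9
```

Emit:
carry_out(
  motion=[
    [-0.025,0,0,0,0,0,1],
    [-0.05,0,0,0,0,0,1],
    [-0.08,0,0,0,0,0,1],
    [-0.11,0,0,0,0,0,1],
    [-0.13,0,0,0,0,0,1],
  ],
)

```text
time_s: 6.5
tool_pos: [0.6019, 0.1912, 0.0257]
orientation: [2.329, 2.104, 0.005]
wrist_force: [2.3, -2.2, 6.9]
finger_gap: 0.0243
finger_force: 58.9
```

```bash
python3 go.py .601 .1827 .0258 -5.8
```

```text
shift [-0.043 -0.    -0.   ] turn [ 0.002 -0.    -0.   ]
t 6.5 pos [0.6019 0.1912 0.0257] yaw -5.82 F [ 2.3 -2.2  6.9] gap 0.0243 ff 58.9
```

Emit:
carry_out(
  motion=[
    [-0.02,0,0,0,0,0,1],
    [-0.035,0,0,0,0,0,1],
    [-0.045,0,0,0,0,0,1],
    [-0.047,0,0,0,0,0,1],
    [-0.047,0,0,0,0,0,1],
  ],
)

```text
time_s: 7.0
tool_pos: [0.601, 0.1827, 0.0257]
orientation: [2.329, 2.104, 0.006]
wrist_force: [1.6, -1.6, 7.2]
finger_gap: 0.0243
finger_force: 58.9
```

```bash
python3 go.py .601 .1827 .0258 -5.8
```

```text
shift [ 0.  0. -0.] turn [ 0.002 -0.    -0.   ]
t 7.0 pos [0.601  0.1827 0.0257] yaw -5.82 F [ 1.6 -1.6  7.2] gap 0.0243 ff 58.9
```

Emit:
carry_out(
  motion=[
    [0,0,0,0,0,0,-1],
    [0,0,0,0,0,0,-1],
    [0,0,0,0,0,0,-1],
    [0,0,0,0,0,0,-1],
    [0,0,0,0,0,0,-1],
  ],
)

```text
time_s: 7.5
tool_pos: [0.5983, 0.1827, 0.0235]
orientation: [-2.331, -2.106, 0.001]
wrist_force: [0.2, 0.1, 0.2]
finger_gap: 0.0854
finger_force: 0.0
```

Emit:
carry_out(
  motion=[
    [0,0,-0.2,0,0,0,-1],
    [0,0,-0.45,0,0,0,-1],
    [0,0,-0.7,0,0,0,-1],
    [0,0,-0.9,0,0,0,-1],
    [0,0,-0.9,0,0,0,-1],
  ],
)

```text
time_s: 8.0
tool_pos: [0.6028, 0.1836, 0.2106]
orientation: [2.326, 2.102, 0.016]
wrist_force: [0.6, -0.5, -0.5]
finger_gap: 0.0854
finger_force: 0.0
```

```bash
python3 go.py .48 -.2696 .2 -90; python3 - <<'E'
from h import *
m=camera_model("wrist");p,d=read_camera("wrist")
np.savez("w3.npz",p=p,d=d,e=m["eye"],o=rot(m["orientation"]),k=m["mtx"])
mm=m;h=cv2.cvtColor(p,cv2.COLOR_BGR2HSV)
# flange: dark blob along centre line
k=((h[...,2]<70)).astype(np.uint8);k[270:]=0;k[:, :230]=0;k[:,330:]=0;k[:120]=0
n,_,st,c=cv2.connectedComponentsWithStats(k)
for i in range(1,n):
    if st[i,4]>80:
        x,y,w,hh,a=st[i];print(st[i],"neg end",onz(m,x+w/2,y+hh-1,.058),"flange top",onz(m,x+w/2,y,.062))
E
```

```text
shift [-2.316 -0.382  0.041] turn [ 0.003 -0.005  0.702]
t 8.0 pos [0.6028 0.1836 0.2106] yaw -5.8 F [ 0.6 -0.5 -0.5] gap 0.0854 ff 0.0
[259 188  30  33 715] neg end [0.5986456 0.16306   0.058    ] flange top [0.60159716 0.19142621 0.062     ]
```

The grip's collar end is back at y = 0.163, the same as before the pull, so the gauge is home. On to the loupe.

Emit:
carry_out(
  motion=[
    [-1,-0.165,0,0,0,0.35,-1],
    [-1,-0.165,0,0,0,0.35,-1],
    [-1,-0.165,0,0,0,0.35,-1],
    [-1,-0.165,0,0,0,0.35,-1],
    [-1,-0.165,0,0,0,0.35,-1],
  ],
)

```text
time_s: 8.55
tool_pos: [0.5426, -0.0177, 0.2019]
orientation: [-2.937, -1.115, 0.008]
wrist_force: [0.3, 1.6, -0.1]
finger_gap: 0.0858
finger_force: 0.0
```

```bash
python3 go.py .479 -.2697 .2 -91
```

```text
shift [-1.074  0.731  0.013] turn [-0.     0.002  0.355]
t 8.55 pos [ 0.5426 -0.0177  0.2019] yaw -48.4 F [ 0.3  1.6 -0.1] gap 0.0858 ff 0.0
```

Emit:
carry_out(
  motion=[
    [-1,0.68,0,0,0,0.355,-1],
    [-1,0.68,0,0,0,0.355,-1],
    [-1,0.68,0,0,0,0.355,-1],
    [-1,0.68,0,0,0,0.355,-1],
    [-1,0.68,0,0,0,0.355,-1],
  ],
)

```text
time_s: 9.05
tool_pos: [0.4868, -0.2498, 0.2021]
orientation: [-3.14, 0.022, 0.004]
wrist_force: [0.9, 0.0, -0.7]
finger_gap: 0.0859
finger_force: 0.0
```

```bash
python3 go.py .479 -.2697 .2 -91; python3 - <<'E'
from h import *
m=camera_model("wrist");p,d=read_camera("wrist")
np.savez("w4.npz",p=p,d=d,e=m["eye"],o=rot(m["orientation"]),k=m["mtx"]);cv2.imwrite("pics/w4.png",cv2.resize(p,(800,600)))
E
```

```text
shift [-0.038  0.1    0.01 ] turn [-0.001  0.001  0.002]
t 9.05 pos [ 0.4868 -0.2498  0.2021] yaw -90.8 F [ 0.9  0.  -0.7] gap 0.0859 ff 0.0
```

View pics/w4.png

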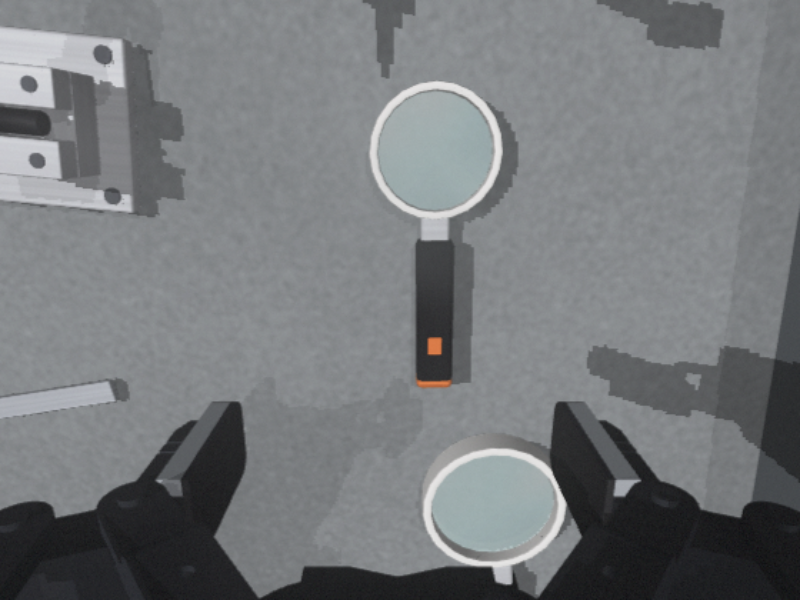

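The wrist view shows the small loupe's lens at (436,150) and its handle running down col 434, rows 240–386. The larger loupe at (495,505) is clear of the fingers' path.

```bash
python3 - <<'E'
from h import *
W=np.load("w4.npz");m=dict(eye=W["e"],orientation=W["o"],mtx=W["k"]);d=W["d"];f=.7
P=lambda u,v,z:onz(m,u*f,v*f,z)
L=[P(371,150,.016),P(502,150,.016),P(436,82,.016),P(436,218,.016)];print("rim",np.round(L,4),"dia",np.linalg.norm(L[0]-L[1]),np.linalg.norm(L[2]-L[3]))
c=np.mean(L,0);a=P(435,243,.02);b=P(434,382,.02);print("lens",c,"handle",a,b,"len",np.linalg.norm(a-b),"ang",np.degrees(np.arctan2(*(a-b)[1::-1])),np.degrees(np.arctan2(*(c-b)[1::-1])))
print("heights",pt(m,d,434*f,290*f),pt(m,d,372*f,150*f),"width",P(416,300,.02)-P(453,300,.02))
mt=camera_model("top");e1,q=ray(mt,376,236)
h=(a+b)/2;x=(c-b)[:2]/np.linalg.norm((c-b)[:2]);print("grip pt",c[:2]-.078*x)
e1,q=ray(mt,374.8,210.3);e2,r=ray(m,436*f,150*f);s=np.linalg.lstsq(np.c_[q,-r],e2-e1,rcond=None)[0];print("tri lens",e1+q*s[0],e2+r*s[1])
E
```

```text
rim [[ 0.5575 -0.2352  0.016 ]
 [ 0.5565 -0.3133  0.016 ]
 [ 0.5945 -0.2736  0.016 ]
 [ 0.5166 -0.2743  0.016 ]] dia 0.07812752910489713 0.07790305220795159
lens [ 0.55626251 -0.27412796  0.016     ] handle [ 0.50170431 -0.27356747  0.02      ] [ 0.40687848 -0.27368788  0.02      ] len 0.09482591068141161 ang 0.07275730607824958 -0.1687891633974555
heights [ 0.47124358 -0.27322128  0.01944938] [ 0.55746475 -0.23573803  0.01451201] width [0.00031263 0.02375079 0.        ]
grip pt [ 0.47826285 -0.27389818]
tri lens [ 0.55826232 -0.2733001   0.00565948] [ 0.55679064 -0.27468666  0.00578538]
```

Emit:
carry_out(
  motion=[
    [-0.044,0.12,0.2,0,0,-0.006,-1],
    [-0.044,0.12,0.45,0,0,-0.006,-1],
    [-0.044,0.12,0.65,0,0,-0.006,-1],
    [-0.044,0.12,0.8,0,0,-0.006,-1],
    [-0.044,0.12,0.8,0,0,-0.006,-1],
  ],
)

```text
time_s: 9.6
tool_pos: [0.4756, -0.2688, 0.0387]
orientation: [-3.135, -0.009, 0.014]
wrist_force: [-0.1, 1.1, 0.5]
finger_gap: 0.0856
finger_force: 0.0
```

```bash
python3 go.py .478 -.2738 .002 -90
```

```text
shift [0.013 0.026 0.183] turn [-0.003  0.004  0.003]
t 9.6 pos [ 0.4756 -0.2688  0.0387] yaw -89.68 F [-0.1  1.1  0.5] gap 0.0856 ff 0.0
```

Emit:
carry_out(
  motion=[
    [0,0,0.08,0,0,0,-1],
    [0,0,0.14,0,0,0,-1],
    [0,0,0.18,0,0,0,-1],
    [0,0,0.19,0,0,0,-1],
    [0,0,0.19,0,0,0,-1],
  ],
)

```text
time_s: 10.1
tool_pos: [0.4798, -0.2719, 0.006]
orientation: [-3.142, -0.009, -0.0]
wrist_force: [-0.1, 0.0, 0.4]
finger_gap: 0.0855
finger_force: 0.0
```

```bash
python3 go.py .478 -.2738 .002 -90
```

```text
shift [-0.009  0.009  0.02 ] turn [-0.    -0.     0.003]
t 10.1 pos [ 0.4798 -0.2719  0.006 ] yaw -89.68 F [-0.1  0.   0.4] gap 0.0855 ff 0.0
```

Emit:
carry_out(
  motion=[
    [-0.008,0.008,0.018,0,0,0,0.2],
    [-0.008,0.008,0.018,0,0,0,0.4],
    [-0.008,0.008,0.018,0,0,0,1],
    [-0.008,0.008,0.018,0,0,0,1],
    [-0.008,0.008,0.018,0,0,0,1],
  ],
)

```text
time_s: 10.6
tool_pos: [0.4785, -0.2739, 0.0026]
orientation: [3.141, 0.008, 0.001]
wrist_force: [0.2, -0.5, 4.0]
finger_gap: 0.0227
finger_force: 60.0
```

```bash
python3 go.py .478 -.2738 .002 -90
```

```text
shift [-0.002 -0.     0.003] turn [ 0.    -0.     0.003]
t 10.6 pos [ 0.4785 -0.2739  0.0026] yaw -89.69 F [ 0.2 -0.5  4. ] gap 0.0227 ff 60.0
```

Emit:
carry_out(
  motion=[
    [0,0,-0.05,0,0,0,1],
    [0,0,-0.15,0,0,0,1],
    [0,0,-0.3,0,0,0,1],
    [0,0,-0.45,0,0,0,1],
    [0,0,-0.6,0,0,0,1],
  ],
)

```text
time_s: 11.1
tool_pos: [0.4777, -0.2732, 0.1236]
orientation: [-3.141, -0.009, 0.001]
wrist_force: [0.6, -0.5, -1.0]
finger_gap: 0.0226
finger_force: 59.2
```

Emit:
carry_out(
  motion=[
    [0,0,-0.1,0,0,0,1],
    [0,0,-0.15,0,0,0,1],
    [0,0,-0.15,0,0,0,1],
    [0,0,-0.15,0,0,0,1],
    [0,0,-0.15,0,0,0,1],
  ],
)

```text
time_s: 11.6
tool_pos: [0.4773, -0.2729, 0.1508]
orientation: [-3.14, -0.008, 0.003]
wrist_force: [-0.7, 0.2, -1.4]
finger_gap: 0.0227
finger_force: 59.3
```

```bash
python3 go.py .501 -.036 .14 -90; python3 - <<'E'
from h import *
m=camera_model("wrist");p,d=read_camera("wrist");cv2.imwrite("pics/w5.png",cv2.resize(p,(800,600)))
np.savez("w5.npz",p=p,d=d,e=m["eye"],o=rot(m["orientation"]),k=m["mtx"])
E
```

```text
shift [ 0.125 -1.184  0.056] turn [-0.001  0.001  0.003]
t 11.6 pos [ 0.4773 -0.2729  0.1508] yaw -89.69 F [-0.7  0.2 -1.4] gap 0.0227 ff 59.3
```

View pics/w5.png

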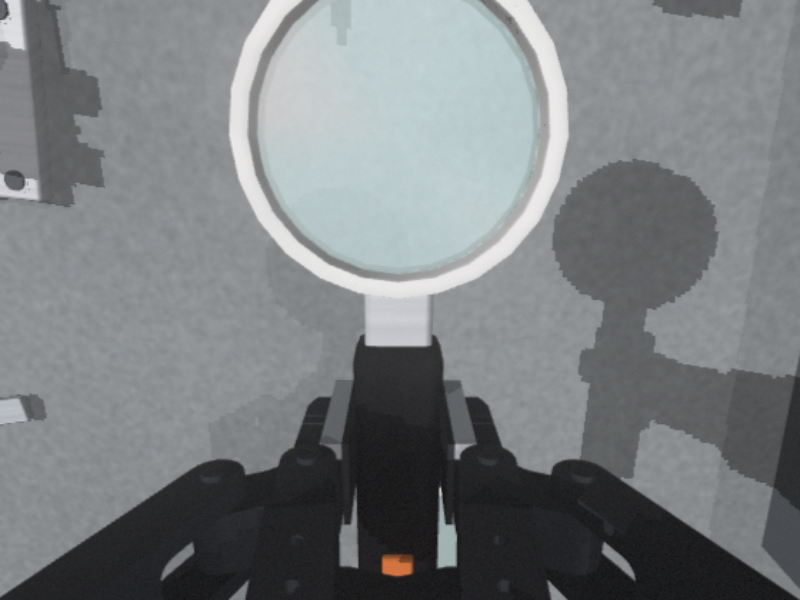

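The loupe is held straight in the jaws, with the rim centred at about (399,118).

Emit:
carry_out(
  motion=[
    [0.02,-0.1,0,0,0,0,1],
    [0.04,-0.25,0,0,0,0,1],
    [0.05,-0.4,0,0,0,0,1],
    [0.06,-0.55,0,0,0,0,1],
    [0.06,-0.7,0,0,0,0,1],
  ],
)

```text
time_s: 12.15
tool_pos: [0.489, -0.1322, 0.1511]
orientation: [-3.141, -0.008, 0.002]
wrist_force: [1.0, 0.1, -1.8]
finger_gap: 0.0225
finger_force: 59.3
```

Emit:
carry_out(
  motion=[
    [0.01,-0.15,0.02,0,0,0,1],
    [0.03,-0.3,0.04,0,0,0,1],
    [0.05,-0.42,0.05,0,0,0,1],
    [0.06,-0.48,0.055,0,0,0,1],
    [0.06,-0.48,0.055,0,0,0,1],
  ],
)

```text
time_s: 12.65
tool_pos: [0.5005, -0.0363, 0.1404]
orientation: [-3.141, -0.012, 0.002]
wrist_force: [0.0, -0.5, -1.2]
finger_gap: 0.0223
finger_force: 59.3
```

```bash
cat > m5.py <<'E'
from h import *
m=camera_model("wrist");p,d=read_camera("wrist");h=cv2.cvtColor(p,cv2.COLOR_BGR2HSV)
w=((h[...,2]>150)&(h[...,1]<60)&(d>.05)&(d<.23)).astype(np.uint8);w[206:]=0
w=cv2.erode(w,np.ones((3,3)))
v,u=np.nonzero(w);P=np.array([pt(m,d,a,b) for a,b in zip(u,v)])
for _ in range(3):
    A=np.c_[P[:,:2],np.ones(len(P))];k=np.linalg.lstsq(A,P[:,2],rcond=None)[0];r=P[:,2]-A@k;P=P[abs(r)<2.5*r.std()+1e-4]
x,y=P[:,0],P[:,1];s=np.linalg.lstsq(np.c_[2*x,2*y,np.ones(len(x))],x*x+y*y,rcond=None)[0]
R0=np.sqrt(s[2]+s[0]**2+s[1]**2);zt=k@[s[0],s[1],1]
print(len(P),"rim top centre",s[:2].round(4),"mean r",R0.round(4),"ztop",zt.round(4),"lens z",(zt-.008).round(4),"tilt deg x,y",np.degrees(k[:2]).round(2),"res",r.std().round(4))
E
python3 go.py .501 -.036 .1258 -90; python3 m5.py; python3 - <<'E'
from h import *
for n in("top","scene"):
    m=camera_model(n);p,d=read_camera(n);np.savez(f"{n}3.npz",p=p,d=d)
b=np.load("scene3.npz")["p"][130:270,120:320]
cv2.imwrite("pics/s3.png",cv2.resize(b,(800,560),interpolation=cv2.INTER_CUBIC))
E
```

```text
shift [ 0.003 -0.002  0.073] turn [-0.     0.001  0.004]
t 12.65 pos [ 0.5005 -0.0363  0.1404] yaw -89.56 F [ 0.  -0.5 -1.2] gap 0.0223 ff 59.3
38982 rim top centre [0.582  0.0183] mean r 0.0641 ztop 0.1226 lens z 0.1146 tilt deg x,y [ -3.79 -26.05] res 0.0103
```

View pics/s3.png

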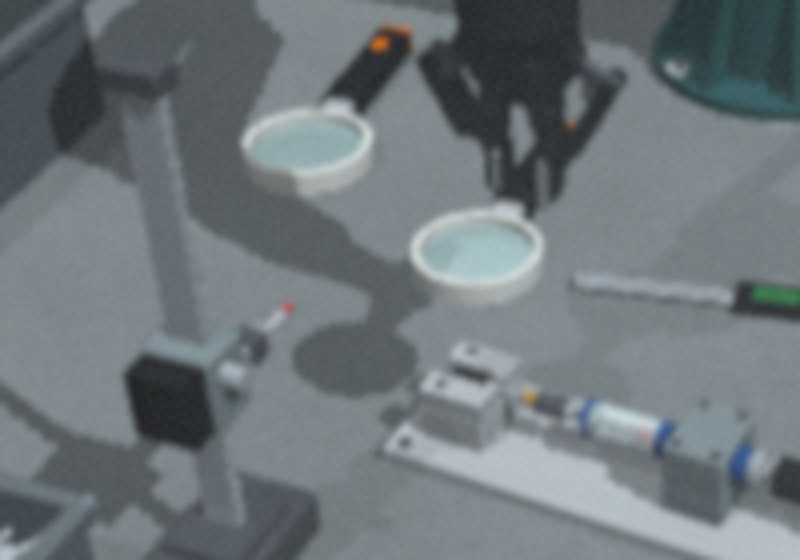

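The scene shows the loupe hanging level above the cap end of the rig, with the scriber tip at crop (288,308). The gauge is home, with its lip well forward of the bush. I'll lower 14.5 mm to the focal height and measure cleanly.

Emit:
carry_out(
  motion=[
    [0.003,0,0.03,0,0,0,1],
    [0.003,0,0.06,0,0,0,1],
    [0.003,0,0.073,0,0,0,1],
    [0.003,0,0.073,0,0,0,1],
    [0.003,0,0.073,0,0,0,1],
  ],
)

```text
time_s: 13.3
tool_pos: [0.5014, -0.0376, 0.1264]
orientation: [-3.141, -0.008, 0.001]
wrist_force: [-0.2, 0.4, -1.5]
finger_gap: 0.0224
finger_force: 59.3
```

```bash
sed -i 's/^for _/P=P[P[:,2]>.1]\nfor _/' m5.py; python3 go.py .501 -.036 .1258 -90; python3 m5.py; python3 - <<'E'
from h import *
O=[]
for n in("top","scene"):
    m=camera_model(n);p,d=read_camera(n);h=cv2.cvtColor(p,cv2.COLOR_BGR2HSV)
    w=((h[...,0]>75)&(h[...,0]<105)&(h[...,1]>22)&(h[...,2]>120)).astype(np.uint8)
    u0,v0=(np.linalg.inv(rot(m["orientation"]))@(np.array([.579,-.036,.131])-m["eye"]))[:2]/(np.linalg.inv(rot(m["orientation"]))@(np.array([.579,-.036,.131])-m["eye"]))[2]*m["mtx"][0][0]+np.array(m["mtx"])[:2,2]
    M=np.zeros_like(w);cv2.circle(M,(int(u0),int(v0)),24,1,-1);w=cv2.morphologyEx(w*M,cv2.MORPH_OPEN,np.ones((3,3)))
    c=max(cv2.findContours(w,cv2.RETR_EXTERNAL,cv2.CHAIN_APPROX_NONE)[0],key=cv2.contourArea)
    (u,v),ax,_=cv2.fitEllipse(c);print(n,"expected",u0,v0,"ellipse",u,v,ax,"depthpt",pt(m,d,u,v));O.append(ray(m,u,v))
(e1,a),(e2,b)=O;s=np.linalg.lstsq(np.c_[a,-b],e2-e1,rcond=None)[0];print("tri lens",e1+a*s[0],e2+b*s[1])
m=camera_model("scene");e,r=ray(m,192,207);print("scriber ray height at x .648",e+r*((.648-e[0])/r[0]))
E
```

```text
shift [-0.002 -0.008  0.003] turn [-0.     0.     0.002]
t 13.3 pos [ 0.5014 -0.0376  0.1264] yaw -89.7 F [-0.2  0.4 -1.5] gap 0.0224 ff 59.3
36486 rim top centre [ 0.577  -0.0383] mean r 0.0265 ztop 0.1355 lens z 0.1275 tilt deg x,y [-0.91 -0.24] res 0.0021Traceback (most recent call last):
  File "<stdin>", line 8, in <module>
ValueError: max() iterable argument is empty
```

```bash
sed -i 's/^for _/q=np.hypot(P[:,0]-.5785,P[:,1]+.0375);P=P[(q>.036)\&(q<.039)\&(P[:,2]>.125)]\nprint("rim z pct",np.percentile(P[:,2],[10,50,90]).round(4))\nfor _/' m5.py; python3 m5.py; python3 go.py .501 -.036 .1258 -90; python3 -c "
from h import *
s=monitor.read_state();print(abs(s['dq']).max())"
```

```text
rim z pct [0.1391 0.14   0.1408]
4018 rim top centre [ 0.5787 -0.0375] mean r 0.0373 ztop 0.14 lens z 0.132 tilt deg x,y [ 0.   -0.07] res 0.0006
shift [-0.003 -0.007  0.005] turn [-0.    -0.     0.003]
t 13.45 pos [ 0.5016 -0.0375  0.1267] yaw -89.69 F [ 0.   0.1 -1.7] gap 0.0225 ff 59.3
0.0015600021440812723
```

The rim fit puts the lens at (0.5787, −0.0375, 0.132), tilted under 0.1°. The targets are the stem at (0.578, −0.036) and the scriber at 0.131, and the arm is still, so I'm handing in.

```bash
python3 -c "
from h import *
print(arm.finish_job())"
```

```text
the job is handed in; nothing more can be done
None
```

I've handed the job in at about 13.5 s; no verdict came back. The gauge was drawn to about 38–39 mm, held well over a second and eased home, and the small loupe is held level, about 2 mm off the stem joint and 1 mm off the scriber height by my measurements.

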